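Put the rinsed cup on its drying peg and hold the extraction gate half open

TASK

Lower the rinsed brass cup mouth down over the free peg of the drying stand, without dropping it, so that it stands straight on the ribs, and let go of it. Then, to draw its fumes off, pull the extraction's self-closing slide gate open against its spring until the red pointer is at the red half-open mark, never much wider than that, and finish while still holding it there. Leave the blue cup, the jar, the paint tube and the palette where they are.

Things in the scene. Friction and masses are not known exactly. Their poses are not given: they have to be found in the camera images.
- cup: the loose brass cup, round and straight-sided: 56 mm outside diameter, 85 mm tall, wall 2.5 mm, floor 4 mm, 0.11 to 0.22 kg. It starts on its side on the white ribbed tray, its axis 37 mm above the bench, mouth pointing roughly to the robot's left (+y). Origin: centre of the outside of its floor; z runs along its axis from the floor to the open mouth, 85 mm away
- tray: white plastic draining tray, fixed, 130 mm (x) by 170 mm (y), base 4 mm thick with six ribs that run along its y axis and rise to 12 mm above the bench; the brass cup lies along its two middle ribs. Origin: centre of its underside
- stand: drying stand, fixed: dark base 210 mm (x) by 85 mm (y), 14 mm high, with two white tapered pegs, at x = -60 mm (free, nearer the robot) and x = +60 mm (taken by the blue cup). Origin: centre of its underside
- peg (a point): on the axis of the free peg, level with the tops of the four white ribs round its foot (22 mm above the bench), on which the cup's rim is to rest. The peg is 32 mm thick at the foot, 18 mm near the top and ends rounded 72 mm above this point; a cup fully down has its floor (origin) 85 mm above this point
- gate: slide gate, fixed flat over a round 80 mm duct port: aluminium frame 240 mm (x) by 130 mm (y), rails 25 mm high, steel collar 34 mm high round the port (centre x = +55 mm), blue spring cartridge along the -y side (40 mm high). Its yellow blade slides out to the gate's -x, roughly towards the robot. Marks on the +y rail: closed, half (red), full. Origin: centre of the underside
- half_mark (a point): the red half-open mark on the gate's +y rail, 25 mm above the bench: the red pointer stands over it at half travel
- blade: yellow sliding blade with a black upright grip on its near end; grip 16 mm thick (x, the sliding direction), 36 mm wide (y), from 20 to 74 mm above the bench, 28 mm clear of the collar when closed. A cross bar at the foot, 32 mm above the bench (39 mm at its -y end), carries the red pointer (+y) and the spring rod (-y). Origin: centre of the grip's foot; axes as the gate's; it slides along -x
- grip_top (a point): centre of the top face of the black grip, 74 mm above the bench
- damper (a joint): opening of the gate's blade in m: 0 closed (the start), 0.080 fully open, 0.040 half. A spring pulls it shut with about 4 N when closed, rising by 1.1 N per 10 mm to about 8.4 N at half and 13 N fully open; let go, it slides shut
- tin_cup: loose blue enamelled cup of the same size as the brass one, standing mouth down on the other peg; leave it. Origin: centre of the outside of its floor, now on top
- jar: loose amber glass jar with a black lid, 60 mm across, 75 mm tall; leave it. Origin: centre of its underside
- paint_tube: loose metal paint tube lying flat, 126 x 42 x 14 mm; leave it. Origin: below its middle
- palette: loose white ceramic palette block, 90 x 60 x 18 mm, with dabs of colour; leave it. Origin: centre of its underside
Mind the look-alikes: they are no part of the job. Leave any green or turquoise look-alike of the stand alone.

How it is judged:
On the way, in this order (a step that is already met when the one before it is completed fails the run):
1. the brass cup stands mouth down on the ribs over the free peg, straight, at rest and let go (horizontal distance between cup and peg below 0.014 m and z of cup in the frame of peg between 0.08 and 0.089 m and angle between cup's own z axis and vertical above 3.05 rad and linear speed of cup below 0.02 m/s and contact force between the fingers and cup below 0.1 N), for 0.3 s.
2. the gate is drawn to half travel and held there by the fingers (value of joint damper between 0.032 and 0.048 m and contact force between the fingers and blade above 3 N), for 0.5 s.
At the end, for the whole second after the job is handed in: The robot's fingers hold the gate's grip (more than 3 N) with the blade still and within 8 mm of half travel (opening 32 to 48 mm); the brass cup stands at rest, mouth down within 5 degrees, over the free peg (axis within 14 mm), its rim on the ribs, untouched by the arm (all of step 2 and velocity of joint damper between -0.01 and 0.01 m/s and horizontal distance between cup and peg below 0.014 m and z of cup in the frame of peg between 0.08 and 0.089 m and angle between cup's own z axis and vertical above 3.05 rad and linear speed of cup below 0.02 m/s and contact force between the arm and cup below 0.1 N); the arm keeps its last pose, push and grip.
It fails at once if the brass cup is dropped (falls freely faster than 0.5 m/s) (linear speed of cup above 0.5 m/s and contact force between the fingers and cup below 0.1 N).
It fails at once if the gate is pulled far beyond half, to more than 58 mm of its 80 mm (value of joint damper above 0.058 m).
It fails at once if the blue cup, jar, paint tube or palette is shifted by more than 25 mm (distance of any of tin_cup, jar, paint_tube, palette from where it was at the start of the episode above 0.025 m).
It also fails if it takes over 72 s, if anything falls off the work surface, if the arm or the gripper's body presses on something with over 40 N, if the wrist force passes 120 N, or if a joint passes its speed limit or range.

ROBOT

A 7-joint arm with a two-finger parallel gripper is mounted at the origin on the work surface. World frame = base frame: x ahead of the robot, y to its left, z up, the work surface at z = 0. Lengths are in m, angles in rad, forces in N, time in s.
With the tool pointing down it reaches from about 0.35 to 0.9 m from the base axis. Payload 8.1 kg.
Tool frame: the origin (TCP) lies at the very end of the fingers, on their centre line; the grasp point (between the pads) lies arm.grip_point_offset behind it (arm.grip_point_offset is the distance from the TCP to the grasp point, in m); z points along the fingers, y is the line along which they close (so a half turn about z gives the same grasp; the last joint's range is limited). The gripper opens to 92 mm and grips with 3 to 60 N. Pads are 19 mm wide; open, the fingers measure 130 mm over their backs; the gripper's body (75 mm by 190 mm) begins 47 mm behind the grasp point.
Start: joints at [1.151, 0.434, 0.025, 1.573, -0.012, 1.134, -0.075], TCP at [0.195, -0.594, 0.227] pointing down, gripper open.
Joint ranges: [-2.62, 2.62], [-0.44, 2.09], [-1.27, 1.32], [0.08, 2.57], [-1.32, 4.46], [0.12, 2], [-2.74, 2.74]. Speed limits (rad/s): [2.22, 2.22, 3.01, 3.01, 3.14, 3.14, 3.14].

INTERFACE

Orientations are given as a rotation vector (axis times angle).
In Python, from cell import arm gives the robot as it stands. The module is installed in compiled form; this text tells all that it offers.
- The arm moves only by the shell command python3 -m creep 'ROWS' [OPENING] [FORCE]. ROWS is JSON, a list of rows, each a list of 6 numbers: the shift along the tool's x, y, z scaled (see below), then the turn, a rotation vector about the tool's x, y, z scaled (see below). A call has 1 to 20 rows; each row shifts and turns the commanded pose from where the row before left it, along the tool's axes as they then stand; what a row does not reach is not made up. The controller multiplies each number of a shift by 0.4 m and each number of a turn by 120 degrees. A row lasts 1/12 s, in which the tool goes at most 41.7 mm and 7.16 degrees, less where a joint would pass 70% of its speed; a pose out of reach is approached as far as the arm can. A call with a number of a shift or a turn outside -1 to 1 is refused whole. A call with a gripper value outside its range is refused whole. OPENING is the closure, from -1 (fully open) to 1 (shut), set as the call begins (- or left out, the last holds). The fingers move at their own pace and stop on an object; FORCE is the grip in N (left out, the last holds). Time passes only in rows, so rows that do not move let the fingers close. It gives the time, the measured TCP pose, the force, the opening and the grip force at its end, in the units of the state.
- arm.observe(): the state, without advancing time (a new reading comes with each control period).
- arm.get_image(name): name is "side" or "top"; returns a dict with "frame" (480x640x3 uint8, red, green, blue), "intrinsics" (3x3 intrinsics, pixels), "distortion" ([k1, k2, p1, p2, k3] as OpenCV has them; the pictures are not rectified), "rvec" (rotation vector, rad) and "tvec" (3), from world to camera coordinates, as OpenCV has them. Camera axes: x right, y down, z forward; pixel columns grow to the right and rows downward; lengths in m; the calibration is good to about 2 mm. A picture is of the moment at which its call begins. There is no depth.
- arm.sign_off(): hands the job in; it is judged then, once.
The state is a dict: "clock": time; "joints": joint angles; "dq": joint speeds; "joint_efforts": joint torques, N m; "position": TCP position; "ee_rot": TCP orientation; "force": force on the tool from outside, world axes, zero at the start; "ft_torque": the same for the moment, N m; "width": opening from 0.0 (shut) to 1.0 (fully open); "gripper_force": force on a finger pad.
Only numpy, scipy, OpenCV 4.12 (cv2) and the standard library are available. Lean on these libraries where they do the work, as an engineer would, in place of code of your own. Each camera call takes 0.05 s, during which the arm holds its last target. There are 200 camera calls.

## Working session

There is one attempt and no reset: what is moved stays moved. The work goes in short steps, Python scripts to look and compute and a shell command to move; the robot and the scene stay as the last step left them, time stands still between calls to the robot, and variables do not carry over. Pictures are saved under pics/ and viewed, at most 10 in all, crops included, and the job is handed in when it is done.

```bash
mkdir -p pics
cat > h.py <<'E'
import numpy as np, cv2, pickle
from cell import arm
from scipy.spatial.transform import Rotation as R
def snap(n,tag):
    d=arm.get_image(n); cv2.imwrite(f'pics/{tag}.png',d['frame'][:,:,::-1].copy()); pickle.dump(d,open(f'pics/{tag}.pkl','wb'))
def ld(tag): return pickle.load(open(f'pics/{tag}.pkl','rb'))
def w(tag,pts,z):
    d=ld(tag); K=np.array(d['intrinsics'],float); r=cv2.Rodrigues(np.array(d['rvec'],float))[0]; t=np.array(d['tvec'],float).ravel()
    p=cv2.undistortPoints(np.array(pts,float).reshape(-1,1,2),K,np.array(d['distortion'],float)).reshape(-1,2)
    c=-r.T@t; v=np.c_[p,np.ones(len(p))]@r; z=np.broadcast_to(z,len(p))
    return c+v*((z-c[2])/v[:,2])[:,None]
def proj(tag,P):
    d=ld(tag); return cv2.projectPoints(np.array(P,float).reshape(-1,1,3),np.array(d['rvec'],float),np.array(d['tvec'],float),np.array(d['intrinsics'],float),np.array(d['distortion'],float))[0].reshape(-1,2)
def crop(tag,x0,y0,x1,y1,s,out):
    im=cv2.imread(f'pics/{tag}.png')[y0:y1,x0:x1]; cv2.imwrite(f'pics/{out}.png',cv2.resize(im,None,fx=s,fy=s,interpolation=cv2.INTER_CUBIC))
def rel(target_pos,yaw=None,o=None):
    "shift to target in tool axes, controller units; yaw of tool x"
    o=o or arm.observe(); Rt=R.from_rotvec(o['ee_rot']); return Rt.inv().apply(np.array(target_pos)-o['position'])/0.4
E
python3 - <<'E'
from h import *
snap('top','t0'); snap('side','s0')
for t in('t0','s0'):
    d=ld(t); r=cv2.Rodrigues(np.array(d['rvec']))[0]; print((-r.T@np.array(d['tvec']).ravel()).round(3), r.round(2).tolist())
o=arm.observe(); print(o, R.from_rotvec(o['ee_rot']).as_matrix().round(3), arm.grip_point_offset)
E
```

```text
[0.326 0.016 1.593] [[-0.02, -1.0, -0.01], [-0.99, 0.02, -0.14], [0.14, 0.0, -0.99]]
[0.12  0.961 0.895] [[-0.92, -0.4, -0.02], [-0.22, 0.56, -0.8], [0.33, -0.73, -0.6]]
{'clock': 0.1, 'joints': array([ 1.15142817,  0.43512787,  0.02496631,  1.57394099, -0.0115964 ,
        1.13399567, -0.07508264]), 'dq': array([-0.00011969, -0.00113842, -0.0009077 , -0.00295047,  0.00116469,
       -0.00030597,  0.00053656]), 'joint_efforts': array([ 3.92715301e-03, -6.69132757e+01,  9.88596641e-01, -3.15147221e+01,
       -6.03706576e-02,  3.74093943e-02,  9.11717984e-05]), 'position': array([ 0.1945098 , -0.59351806,  0.22606435]), 'ee_rot': array([-3.10101175e+00, -4.95230707e-01,  5.15544485e-04]), 'force': array([-0.38580726, -0.2556456 ,  0.09908029]), 'ft_torque': array([ 5.39223797e-06, -1.55058177e-02,  2.38545989e-02]), 'gripper_force': 0.0, 'width': 1.0047089668567426} [[ 0.95   0.311 -0.001]
 [ 0.311 -0.95   0.001]
 [-0.    -0.001 -1.   ]] 0.0188
```

View pics/t0.png

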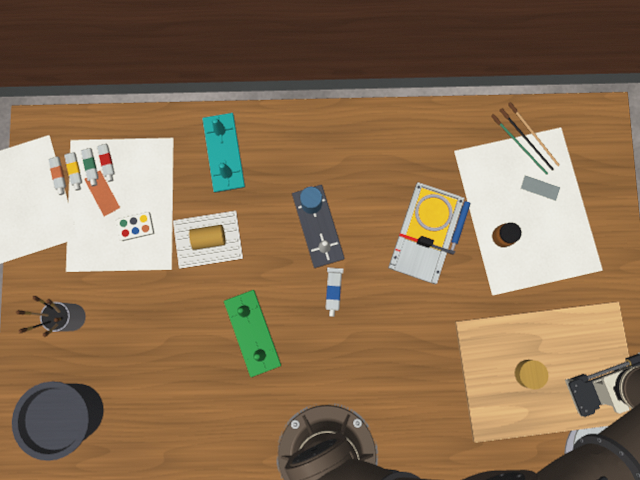

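View pics/s0.png

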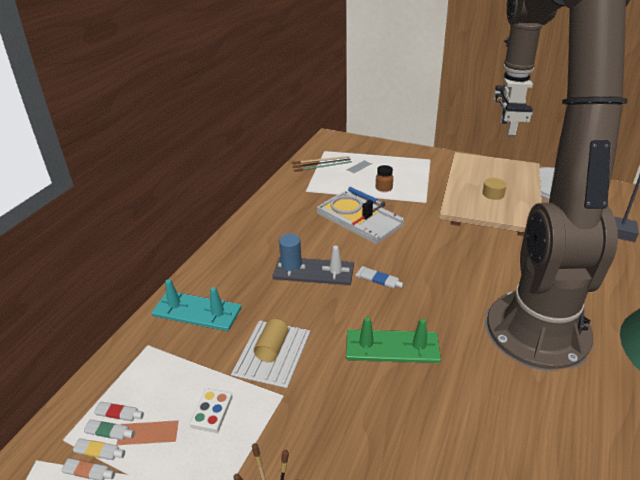

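The top view shows the candidates clearly. The brass cup lies on its side at (207,237) on the white tray; the squat brass disc at (533,375) on the board is not it. The dark stand at (318,225) has white pegs, with the blue cup on the far one at (311,198) and the free peg at (324,245). The turquoise stand at (223,153) and green stand at (252,333) are look-alikes. The gate is at (430,232), with its black grip at (425,242). I'll confirm these in crops.

Run:
```python
from h import *
crop('t0',165,175,365,325,4,'t0a'); crop('t0',380,170,480,290,5,'t0b')
```

```text
(no output)
```

View pics/t0a.png

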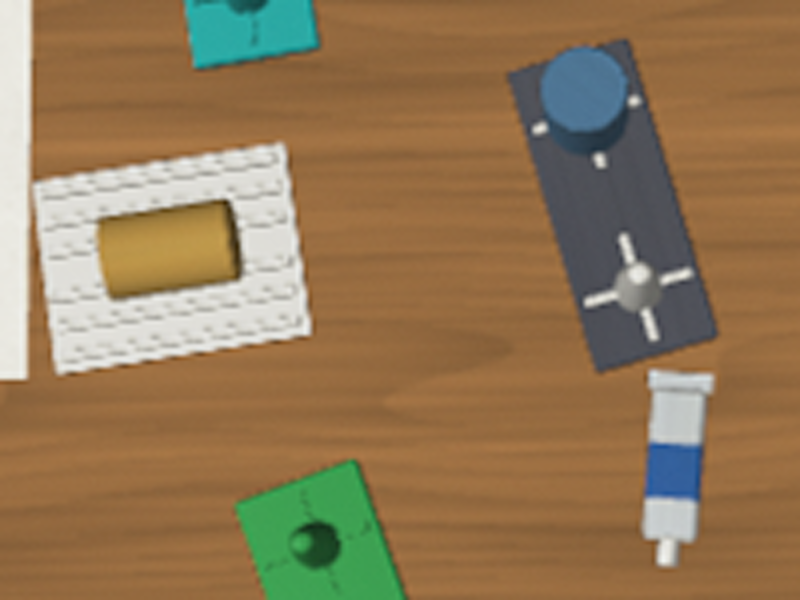

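View pics/t0b.png

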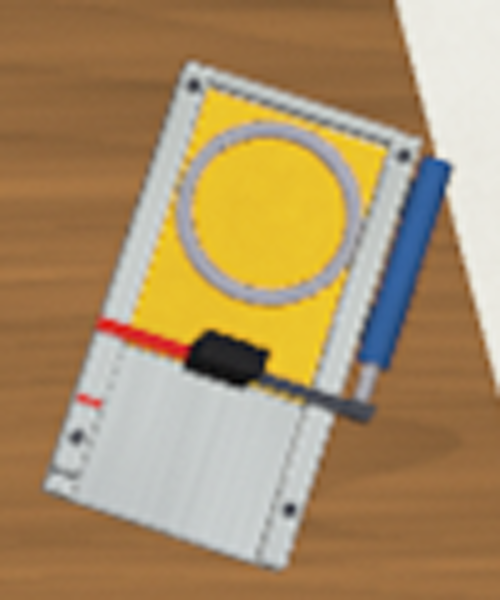

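The crops confirm it: brass cup lies at crop (98–242, 200–298) with its mouth to the left (+y), and the rib cross of the white free peg is centred at (638,287). In the gate crop, the pointer is at (145,337), the half mark at (90,401) and the black grip at about (230,357).

Run:
```python
from h import *
A=lambda l:[(165+u/4,175+v/4) for u,v in l]; B=lambda l:[(380+u/5,170+v/5) for u,v in l]
np.set_printoptions(precision=4,suppress=True)
print('stand corners',w('t0',A([(507,74),(629,39),(718,335),(598,372)]),.014))
s=w('t0',A([(507,74),(629,39),(718,335),(598,372)]),.014);print('c',s.mean(0), 'ax',(s[:2].mean(0)-s[2:].mean(0)),)
a=s[:2].mean(0)-s[2:].mean(0);a/=np.linalg.norm(a);print('yaw',np.degrees(np.arctan2(a[1],a[0])),'peg pred',s.mean(0)-.06*a)
print('ribs',w('t0',A([(625,235),(653,340),(585,302),(692,273)]),.022))
print('tip',w('t0',A([(640,272)]),.094))
t=w('t0',A([(35,183),(285,144),(311,332),(58,375)]),.010);print('tray',t,t.mean(0))
c=w('t0',A([(98,218),(115,298),(232,200),(242,278)]),.037);print('cup',c,'mouth',c[:2].mean(0),'floor',c[2:].mean(0))
e=c[:2].mean(0)-c[2:].mean(0);print(np.linalg.norm(e),'yaw',np.degrees(np.arctan2(e[1],e[0])))
g=w('t0',B([(188,62),(420,140),(283,570),(43,490)]),.025);print('gate',g,g.mean(0))
ax=g[:2].mean(0)-g[2:].mean(0);print(np.linalg.norm(ax),'yaw',np.degrees(np.arctan2(ax[1],ax[0])))
print('half,pointer',w('t0',B([(90,401),(110,325)]),[.025,.032]))
print('griptop',w('t0',B([(205,330),(270,350),(258,382),(190,368)]),[.074]*4))
```

```text
stand corners [[ 0.6752  0.0777  0.014 ]
 [ 0.6972 -0.0041  0.014 ]
 [ 0.4975 -0.0579  0.014 ]
 [ 0.4748  0.0213  0.014 ]]
c [0.5862 0.0092 0.014 ] ax [0.2001 0.0551 0.    ]
yaw 15.39865531209159 peg pred [ 0.5283 -0.0067  0.014 ]
ribs [[ 0.5639  0.0016  0.022 ]
 [ 0.4942 -0.0151  0.022 ]
 [ 0.5202  0.0288  0.022 ]
 [ 0.5378 -0.0417  0.022 ]]
tip [[ 0.5294 -0.0066  0.094 ]]
tray [[0.6092 0.3926 0.01  ]
 [0.6319 0.2263 0.01  ]
 [0.5057 0.2096 0.01  ]
 [0.4808 0.3761 0.01  ]] [0.5569 0.3011 0.01  ]
cup [[0.5803 0.3448 0.037 ]
 [0.5275 0.3334 0.037 ]
 [0.5903 0.2574 0.037 ]
 [0.5388 0.2509 0.037 ]] mouth [0.5539 0.3391 0.037 ] floor [0.5646 0.2542 0.037 ]
0.08559295122847937 yaw 97.13570575976908
gate [[ 0.6954 -0.2566  0.025 ]
 [ 0.6506 -0.377   0.025 ]
 [ 0.4254 -0.2938  0.025 ]
 [ 0.4696 -0.1713  0.025 ]] [ 0.5603 -0.2747  0.025 ]
0.24068268391467634 yaw -20.506752187643748
half,pointer [[ 0.5157 -0.1975  0.025 ]
 [ 0.5545 -0.2086  0.032 ]]
griptop [[ 0.5447 -0.2505  0.074 ]
 [ 0.5338 -0.283   0.074 ]
 [ 0.5176 -0.2761  0.074 ]
 [ 0.5255 -0.2421  0.074 ]]
```

```bash
python3 -m creep '[[0.0563,-0.0625,-0.015,0,0,0],[0.0563,-0.0625,-0.015,0,0,0],[0.0563,-0.0625,-0.015,0,0,0],[0.0563,-0.0625,-0.015,0,0,0],[0.0563,-0.0625,-0.015,0,0,0],[0.0563,-0.0625,-0.015,0,0,0],[0.0563,-0.0625,-0.015,0,0,0],[0.0563,-0.0625,-0.015,0,0,0],[0.0563,-0.0625,-0.015,0,0,0],[0.0563,-0.0625,-0.015,0,0,0],[0.0563,-0.0625,-0.015,0,0,0],[0.0563,-0.0625,-0.015,0,0,0]]' -1 40
python3 -m creep '[[0,0,0,0,0,-0.055],[0,0,0,0,0,-0.055],[0,0,0,0,0,-0.055],[0,0,0,0,0,-0.055],[0,0,0,0,0,-0.055],[0,0,0,0,0,-0.055],[0,0,0,0,0,-0.055],[0,0,0,0,0,-0.055],[0,0,0,0,0,-0.055],[0,0,0,0,0,-0.055],[0,0,0,0,0,-0.055],[0,0,0,0,0,-0.055],[0,0,0,0,0,0]]'
cat >> h.py <<'E'
u=np.array([-.1305,.9914,0]); ez=np.array([0,0,1.])
def mat(x,z): z=z/np.linalg.norm(z); return R.from_matrix(np.c_[x,np.cross(z,x),z])
def go(P,zt,yt):
    "P: wanted grip point; zt tool z; yt tool y -> shift units in present tool axes, and turn units"
    o=arm.observe(); Rt=R.from_rotvec(o['ee_rot']); zt=zt/np.linalg.norm(zt)
    T=R.from_matrix(np.c_[np.cross(yt,zt),yt,zt]); g=arm.grip_point_offset
    print('t',o['clock'],'tcp',o['position'].round(4),'grip',(np.array(o['position'])-g*Rt.as_matrix()[:,2]).round(4),'q',np.round(o['joints'],2),'F',np.round(o['force'],1),o['width'],o['gripper_force'])
    print('turn',((Rt.inv()*T).as_rotvec(degrees=True)/120).round(4),'shift(now axes)',(Rt.inv().apply(P+g*zt-o['position'])/.4).round(4),'shift(target axes)',(T.inv().apply(P+g*zt-o['position'])/.4).round(4))
E
python3 - <<'E'
from h import *
y=np.array([.9914,.1305,0]); z=(u-ez)/2**.5
go(np.array([.561,.281,.037])-.12*z,z,y)
E
```

```text
clock: 1.1
position: [0.3581, -0.223, 0.2989]
ee_rot: [3.102, 0.495, -0.0]
force: [0.1, -1.0, -0.4]
width: 0.998
gripper_force: 0.0
clock: 2.18
position: [0.3578, -0.2246, 0.2985]
ee_rot: [-2.068, -2.364, 0.0]
force: [-0.2, 0.5, 0.5]
width: 1.001
gripper_force: 0.0
t 2.1833 tcp [ 0.3578 -0.2246  0.2985] grip [ 0.3578 -0.2246  0.3173] q [ 0.71  0.06 -0.29  1.9   0.02  1.19  0.55] F [-0.2  0.5  0.5] 1.0005303965406163 0.0
turn [-0.0008  0.3748  0.0012] shift(now axes) [1.0059 0.6718 0.4747] shift(target axes) [0.377  0.6687 1.0485]
```

```bash
python3 -m creep '[[0.067,0.045,0.01,0,0,0],[0.067,0.045,0.01,0,0,0],[0.067,0.045,0.01,0,0,0],[0.067,0.045,0.01,0,0,0],[0.067,0.045,0.01,0,0,0],[0.067,0.045,0.01,0,0,0],[0.067,0.045,0.01,0,0,0],[0.067,0.045,0.01,0,0,0],[0.067,0.045,0.01,0,0,0],[0.067,0.045,0.01,0,0,0],[0.067,0.045,0.01,0,0,0],[0.067,0.045,0.01,0,0,0],[0.067,0.045,0.01,0,0,0],[0.067,0.045,0.01,0,0,0],[0.067,0.045,0.01,0,0,0],[0,0,0,0,0,0]]'
python3 -m creep '[[0,0,0,0,0.047,0],[0,0,0,0,0.047,0],[0,0,0,0,0.047,0],[0,0,0,0,0.047,0],[0,0,0,0,0.047,0],[0,0,0,0,0.047,0],[0,0,0,0,0.047,0],[0,0,0,0,0.047,0],[0,0,0,0,0,0],[0,0,0,0,0,0]]'
python3 - <<'E'
from h import *
y=np.array([.9914,.1305,0]); z=(u-ez)/2**.5
go(np.array([.561,.281,.037])-.12*z,z,y)
E
```

```text
clock: 3.52
position: [0.5746, 0.2151, 0.2372]
ee_rot: [-2.071, -2.358, -0.003]
force: [-1.1, 0.4, -0.0]
width: 1.0
gripper_force: 0.0
clock: 4.35
position: [0.5747, 0.2066, 0.2371]
ee_rot: [-1.635, -1.846, -0.673]
force: [0.6, 0.4, -0.1]
width: 1.003
gripper_force: 0.0
t 4.35 tcp [0.5747 0.2066 0.2371] grip [0.5764 0.1934 0.2504] q [ 0.56  0.67 -0.88  1.67 -0.35  0.98  0.13] F [ 0.6  0.4 -0.1] 1.0026747241069407 0.0
turn [ 0.0008 -0.0005 -0.0043] shift(now axes) [-0.2206 -0.008   0.234 ] shift(target axes) [-0.2202 -0.0096  0.2342]
```

```bash
python3 -m creep '[[-0.044,-0.002,0.047,0,0,-0.0043],[-0.044,-0.002,0.047,0,0,0],[-0.044,-0.002,0.047,0,0,0],[-0.044,-0.002,0.047,0,0,0],[-0.044,-0.002,0.047,0,0,0],[0,0,0,0,0,0],[0,0,0,0,0,0]]'
python3 -m creep '[[0,0,0.04,0,0,0],[0,0,0.04,0,0,0],[0,0,0.04,0,0,0],[0,0,0.04,0,0,0],[0,0,0,0,0,0],[0,0,0,0,0,0]]'
python3 - <<'E'
from h import *
y=np.array([.9914,.1305,0]); z=(u-ez)/2**.5
go(np.array([.561,.281,.037]),z,y)
snap('side','s1');snap('top','t1');crop('s1',190,240,390,390,4,'s1a')
E
```

```text
clock: 4.93
position: [0.5698, 0.2144, 0.1109]
ee_rot: [-1.619, -1.862, -0.677]
force: [0.4, -0.4, -0.2]
width: 0.999
gripper_force: 0.0
clock: 5.43
position: [0.565, 0.2589, 0.0671]
ee_rot: [-1.619, -1.863, -0.681]
force: [-1.3, -1.2, 0.4]
width: 1.001
gripper_force: 0.0
t 5.4333 tcp [0.565  0.2589 0.0671] grip [0.5668 0.2457 0.0803] q [ 0.45  0.89 -0.83  1.81 -0.3   0.64  0.24] F [-1.3 -1.2  0.4] 1.000788043294275 0.0
turn [ 0.0009 -0.0009  0.0047] shift(now axes) [-0.0137 -0.0032  0.1398] shift(target axes) [-0.0134 -0.0028  0.1398]
```

View pics/s1a.png

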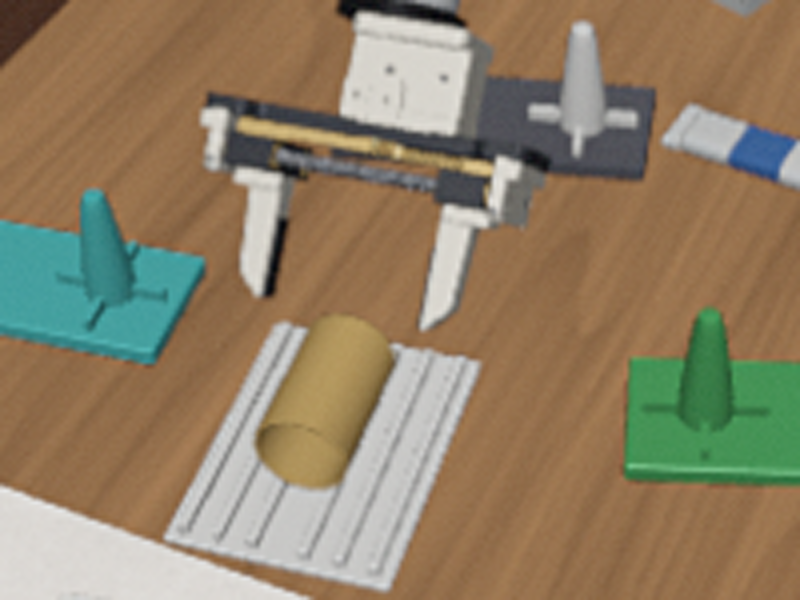

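The side crop shows the open fingers straddling the cup, roughly centred, with the mouth at the lower left and the tray clear. I'll go in and grip.

```bash
python3 -m creep '[[-0.003,-0.001,0.028,0,0,0.0045],[-0.003,0,0.028,0,0,0],[-0.003,0,0.028,0,0,0],[-0.003,0,0.028,0,0,0],[-0.001,0,0.028,0,0,0],[0,0,0,0,0,0],[0,0,0,0,0,0]]'
python3 -m creep '[[0,0,0,0,0,0],[0,0,0,0,0,0],[0,0,0,0,0,0],[0,0,0,0,0,0],[0,0,0,0,0,0],[0,0,0,0,0,0],[0,0,0,0,0,0],[0,0,0,0,0,0],[0,0,0,0,0,0],[0,0,0,0,0,0],[0,0,0,0,0,0],[0,0,0,0,0,0]]' 1 35
python3 - <<'E'
from h import *
y=np.array([.9914,.1305,0]); z=(u-ez)/2**.5
go(np.array([.561,.281,.037]),z,y)
E
```

```text
clock: 6.12
position: [0.5588, 0.2941, 0.021]
ee_rot: [-1.627, -1.851, -0.675]
force: [0.2, 1.0, 1.1]
width: 1.001
gripper_force: 0.0
clock: 7.12
position: [0.5599, 0.2931, 0.0217]
ee_rot: [-1.629, -1.851, -0.677]
force: [-0.6, -3.1, 3.6]
width: 0.593
gripper_force: 35.0
t 7.1167 tcp [0.5599 0.2931 0.0217] grip [0.5616 0.2799 0.035 ] q [ 0.38  0.96 -0.81  1.83 -0.3   0.53  0.24] F [-0.6 -3.1  3.6] 0.5925913633219202 34.974176572286524
turn [ 0.001  -0.001  -0.0011] shift(now axes) [ 0.0056 -0.0012 -0.0015] shift(target axes) [ 0.0056 -0.0012 -0.0015]
```

```bash
python3 -m creep '[[0.01,0,-0.01,0,0,0],[0.02,0,-0.02,0,0,0],[0.03,0,-0.03,0,0,0],[0.035,0,-0.035,0,0,0],[0.035,0,-0.035,0,0,0],[0.035,0,-0.035,0,0,0],[0.035,0,-0.035,0,0,0],[0.035,0,-0.035,0,0,0],[0.02,0,-0.02,0,0,0],[0.01,0,-0.01,0,0,0],[0,0,0,0,0,0]]'
python3 -m creep '[[0,0,0,0,-0.02,0],[0,0,0,0,-0.04,0],[0,0,0,0,-0.045,0],[0,0,0,0,-0.045,0],[0,0,0,0,-0.045,0],[0,0,0,0,-0.045,0],[0,0,0,0,-0.045,0],[0,0,0,0,-0.045,0],[0,0,0,0,-0.045,0],[0,0,0,0,0,0]]'
python3 - <<'E'
from h import *
y=np.array([.9914,.1305,0]); z=(-u-ez)/2**.5
go(np.array([.529,-.0066,.25]),z,y)
snap('side','s2')
E
```

```text
clock: 8.03
position: [0.5601, 0.2932, 0.1728]
ee_rot: [-1.629, -1.853, -0.678]
force: [0.0, 0.1, -1.0]
width: 0.588
gripper_force: 35.0
clock: 8.87
position: [0.5566, 0.2992, 0.1709]
ee_rot: [-2.062, -2.368, 0.002]
force: [-0.1, 1.2, -1.0]
width: 0.596
gripper_force: 35.0
t 8.8667 tcp [0.5566 0.2992 0.1709] grip [0.5566 0.2992 0.1897] q [-0.32  0.53 -0.38  1.6   0.21  1.06 -0.62] F [-0.1  1.2 -1. ] 0.5955918673877807 34.969382653653156
turn [ 0.0006 -0.3751  0.0034] shift(now axes) [-0.781  -0.1737 -0.1644] shift(target axes) [-0.6695 -0.1681  0.4367]
```

View pics/s2.png

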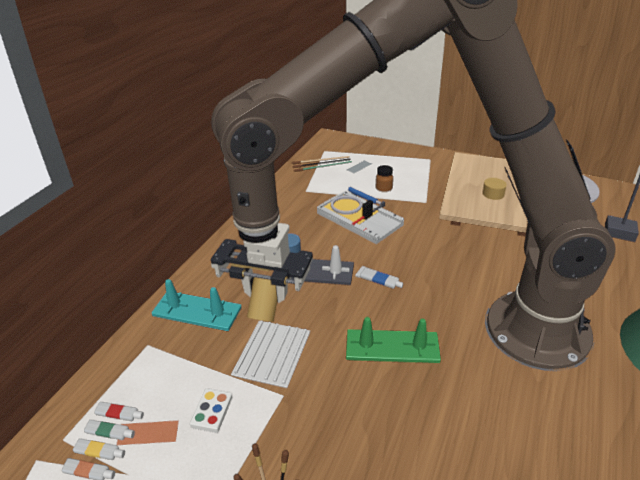

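The cup is in the grip, tilted 45°, with its mouth swinging down, at about (263,300). Now over the peg and the rest of the turn.

```bash
python3 -m creep '[[-0.03,-0.007,-0.03,0,0,0],[-0.06,-0.014,-0.03,0,0,0],[-0.065,-0.0145,-0.03,0,0,0],[-0.065,-0.0145,-0.03,0,0,0],[-0.065,-0.0145,-0.03,0,0,0],[-0.065,-0.0145,-0.02,0,0,0],[-0.065,-0.0145,0,0,0,0],[-0.065,-0.0145,0,0,0,0],[-0.065,-0.0145,0,0,0,0],[-0.065,-0.0145,0,0,0,0],[-0.065,-0.0145,0,0,0,0],[-0.065,-0.0145,0,0,0,0],[-0.04,-0.007,0,0,0,0],[0,0,0,0,0,0]]'
python3 -m creep '[[0,0,0,0,-0.02,0],[0,0,0,0,-0.04,0],[0,0,0,0,-0.045,0],[0,0,0,0,-0.045,0],[0,0,0,0,-0.045,0],[0,0,0,0,-0.045,0],[0,0,0,0,-0.045,0],[0,0,0,0,-0.045,0],[0,0,0,0,-0.045,0],[0,0,0,0,0,0],[0,0,0,0,0,0]]'
python3 - <<'E'
from h import *
y=np.array([.9914,.1305,0]); z=(-u-ez)/2**.5
go(np.array([.529,-.0066,.2]),z,y)
snap('side','s3'); snap('top','t3')
a=cv2.imread('pics/s3.png')[130:330,220:420]; b=cv2.imread('pics/t3.png')[150:350,240:440]
cv2.imwrite('pics/c3.png',cv2.resize(np.hstack([a,b]),None,fx=2,fy=2,interpolation=cv2.INTER_CUBIC))
E
```

```text
clock: 10.08
position: [0.5297, -0.0333, 0.2385]
ee_rot: [-2.086, -2.347, 0.001]
force: [-0.3, -0.3, -0.9]
width: 0.594
gripper_force: 35.0
clock: 11.0
position: [0.5302, -0.0257, 0.2376]
ee_rot: [1.632, 1.859, -0.676]
force: [-0.2, 0.0, -0.4]
width: 0.596
gripper_force: 35.0
t 11.0 tcp [ 0.5302 -0.0257  0.2376] grip [ 0.5286 -0.0126  0.2509] q [-0.36  0.43 -0.24  1.86  0.79  1.38 -0.83] F [-0.2  0.  -0.4] 0.595735405872518 34.967783345491625
turn [-0.0024 -0.0024  0.0005] shift(now axes) [0.0997 0.0038 0.0801] shift(target axes) [0.1001 0.0033 0.0796]
```

View pics/c3.png

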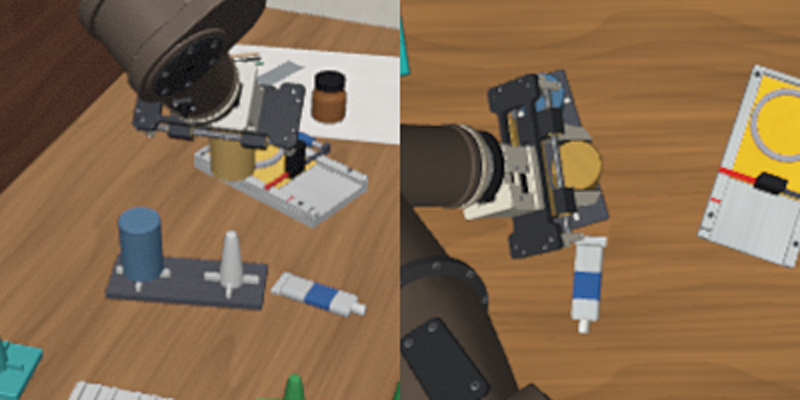

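```bash
python3 -m creep '[[0.014,0.001,0.031,-0.0024,-0.0024,0],[0.014,0.001,0.031,0,0,0],[0.014,0.001,0.031,0,0,0],[0.014,0.001,0.031,0,0,0],[0,0,0,0,0,0],[0,0,0,0,0,0],[0,0,0,0,0,0]]'
python3 - <<'E'
from h import *
y=np.array([.9914,.1305,0]); z=(-u-ez)/2**.5
go(np.array([.529,-.0066,.082]),z,y)
o=arm.observe(); Rt=R.from_rotvec(o['ee_rot']).as_matrix(); g=o['position']-.0188*Rt[:,2]
a=(Rt[:,2]-Rt[:,0]); a/=np.linalg.norm(a); print('axis(mouth)',a)   # expected mouth direction
snap('side','s4'); snap('top','t4'); out=[]
th=np.linspace(0,2*np.pi,60); e1=np.cross(a,[0,1,0]);e1/=np.linalg.norm(e1);e2=np.cross(a,e1)
for t,(x0,y0,x1,y1) in (('s4',(280,170,380,290)),('t4',(280,175,380,295))):
    im=cv2.imread(f'pics/{t}.png')[y0:y1,x0:x1]; im=cv2.resize(im,None,fx=4,fy=4,interpolation=cv2.INTER_CUBIC)
    for s,c in ((-.027,(255,0,255)),(.058,(255,255,0))):
        P=g+s*a+.028*(np.cos(th)[:,None]*e1+np.sin(th)[:,None]*e2); q=((proj(t,P)-[x0,y0]+.5)*4).astype(int)
        cv2.polylines(im,[q],True,c,1)
    out.append(im)
cv2.imwrite('pics/c4.png',np.hstack(out))
E
```

```text
clock: 11.68
position: [0.5354, -0.0444, 0.1882]
ee_rot: [1.625, 1.852, -0.672]
force: [0.6, -0.0, -1.7]
width: 0.595
gripper_force: 35.0
t 11.6833 tcp [ 0.5354 -0.0444  0.1882] grip [ 0.5336 -0.0312  0.2014] q [-0.34  0.49 -0.22  1.92  0.85  1.29 -0.91] F [ 0.6 -0.  -1.7] 0.5948190966764959 34.967994901235215
turn [ 0.0012  0.0013 -0.0009] shift(now axes) [ 0.2559 -0.0044  0.1663] shift(target axes) [ 0.2554 -0.0035  0.167 ]
axis(mouth) [ 0.13093877 -0.99138668  0.00273807]
```

View pics/c4.png

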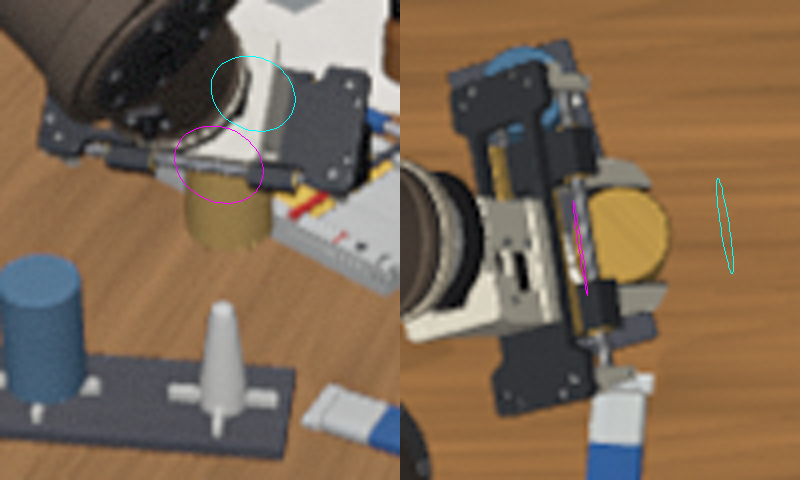

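My overlay used the wrong axis sign: the mouth direction is +x+z of the tool, and the last move slid 25 mm sideways instead of descending. No harm was done. In the top crop the floor disc is centred at about (222,237) from the right half's left edge, with radius 46. In the side crop the cup looks upright at (185–272, 165–250).

Run:
```python
from h import *
print(w('t4',[(280+222/4-.4,175+237/4-.4)],.228))
o=arm.observe(); Rt=R.from_rotvec(o['ee_rot']).as_matrix(); g=o['position']-.0188*Rt[:,2]; a=(Rt[:,2]+Rt[:,0]); a/=np.linalg.norm(a); print(a,g)
th=np.linspace(0,2*np.pi,90); C=np.c_[np.cos(th),np.sin(th),0*th]*.028
def ex(t,P,o): q=(proj(t,P)-o+.5)*4; return q.min(0).round(),q.max(0).round()
print('top floor',ex('t4',g-.027*a+C,[280,175])); print('side rim',ex('s4',g+.058*a+C,[280,170])); print('side floor',ex('s4',g-.027*a+C,[280,170]))
```

```text
[[ 0.53179594 -0.02810579  0.228     ]]
[ 0.00434496 -0.00189147 -0.99998877] [ 0.53376433 -0.03073761  0.20173062]
top floor (array([178., 185.]), array([276., 283.]))
side rim (array([186., 193.]), array([274., 244.]))
side floor (array([184.,  81.]), array([275., 129.]))
```

Run:
```python
from h import *
y=np.array([.9914,.1305,0]); z=(-u-ez)/2**.5
go(np.array([.530,-.0080,.2]),z,y); go(np.array([.530,-.0080,.09]),z,y)
```

```text
t 11.7833 tcp [ 0.5356 -0.0439  0.1885] grip [ 0.5338 -0.0307  0.2017] q [-0.34  0.49 -0.22  1.92  0.85  1.29 -0.91] F [ 0.2  0.9 -0.2] 0.5936248030681986 34.96807076007826
turn [ 0.0017  0.0012 -0.001 ] shift(now axes) [ 0.0438 -0.002  -0.0378] shift(target axes) [ 0.0439 -0.0021 -0.0377]
t 11.7833 tcp [ 0.5356 -0.0439  0.1885] grip [ 0.5338 -0.0307  0.2017] q [-0.34  0.49 -0.22  1.92  0.85  1.29 -0.91] F [ 0.2  0.9 -0.2] 0.5936248030681986 34.96807076007826
turn [ 0.0017  0.0012 -0.001 ] shift(now axes) [ 0.2387 -0.0032  0.1562] shift(target axes) [ 0.2383 -0.0021  0.1568]
```

```bash
python3 -m creep '[[0.022,-0.001,-0.019,0.0015,0.0012,-0.001],[0.022,-0.001,-0.019,0,0,0],[0,0,0,0,0,0],[0,0,0,0,0,0],[0.015,0,0.015,0,0,0],[0.02,0,0.02,0,0,0],[0.02,0,0.02,0,0,0],[0.02,0,0.02,0,0,0],[0.02,0,0.02,0,0,0],[0.02,0,0.02,0,0,0],[0,0,0,0,0,0],[0,0,0,0,0,0]]'
python3 - <<'E'
from h import *
y=np.array([.9914,.1305,0]); z=(-u-ez)/2**.5
go(np.array([.530,-.0080,.09]),z,y); snap('side','s5'); snap('top','t5')
a=cv2.resize(cv2.imread('pics/s5.png')[200:300,290:390],None,fx=4,fy=4,interpolation=cv2.INTER_CUBIC);b=cv2.resize(cv2.imread('pics/t5.png')[190:290,280:380],None,fx=4,fy=4,interpolation=cv2.INTER_CUBIC)
cv2.imwrite('pics/c5.png',np.hstack([a,b]))
E
```

```text
clock: 12.78
position: [0.531, -0.0218, 0.1205]
ee_rot: [1.626, 1.856, -0.677]
force: [0.3, -0.6, -1.6]
width: 0.593
gripper_force: 35.0
t 12.7833 tcp [ 0.531  -0.0218  0.1205] grip [ 0.5293 -0.0086  0.1337] q [-0.38  0.6  -0.22  1.94  0.88  1.23 -1.04] F [ 0.3 -0.6 -1.6] 0.5926796808876545 34.96778113825712
turn [-0.0008  0.0006  0.0008] shift(now axes) [0.0784 0.0023 0.0763] shift(target axes) [0.0783 0.002  0.0764]
```

View pics/c5.png

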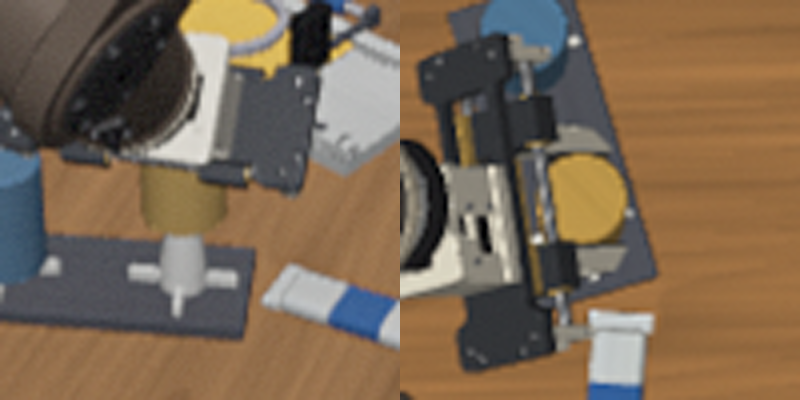

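The side half shows the cup upright and centred over the peg (cup 141–227, peg 184). In the top half the gripper body passes near the blue cup, so I'll yaw about 10° away from it before going down.

```bash
python3 -m creep '[[0,0,0,-0.03,0,-0.03],[0,0,0,-0.03,0,-0.03],[0,0,0,0,0,0],[0,0,0,0,0,0]]'
cat >> h.py <<'E'
def yz(deg):
    "tool y,z after yawing the inverted grasp"
    r=R.from_euler('z',deg,degrees=True); return r.apply([.9914,.1305,0]),r.apply((-u-ez)/2**.5)
E
python3 - <<'E'
from h import *
y,z=yz(10)
go(np.array([.530,-.0075,.09]),z,y)
E
```

```text
clock: 13.22
position: [0.5312, -0.0217, 0.1221]
ee_rot: [1.442, 1.969, -0.597]
force: [0.9, 0.3, -1.3]
width: 0.594
gripper_force: 35.0
t 13.2167 tcp [ 0.5312 -0.0217  0.1221] grip [ 0.5272 -0.009   0.1354] q [-0.39  0.55 -0.24  2.05  0.99  1.14 -1.03] F [ 0.9  0.3 -1.3] 0.5942177192601418 34.967613436456304
turn [0.0006 0.0003 0.0003] shift(now axes) [0.0814 0.0078 0.0792] shift(target axes) [0.0813 0.0079 0.0792]
```

```bash
python3 -m creep '[[0,0.004,0,0,0,0],[0.016,0.004,0.016,0,0,0],[0.016,0,0.016,0,0,0],[0.016,0,0.016,0,0,0],[0.016,0,0.016,0,0,0],[0.008,0,0.008,0,0,0],[0,0,0,0,0,0],[0,0,0,0,0,0]]'
python3 - <<'E'
from h import *
y,z=yz(10)
go(np.array([.530,-.0075,.082]),z,y)
E
```

```text
clock: 13.88
position: [0.5342, -0.0208, 0.0801]
ee_rot: [1.44, 1.972, -0.599]
force: [0.2, 0.4, -0.7]
width: 0.592
gripper_force: 35.0
t 13.8833 tcp [ 0.5342 -0.0208  0.0801] grip [ 0.5302 -0.0081  0.0933] q [-0.4   0.63 -0.23  2.06  1.04  1.1  -1.11] F [ 0.2  0.4 -0.7] 0.5924936764115137 34.96798608539393
turn [0.0004 0.0004 0.0016] shift(now axes) [0.0212 0.0001 0.019 ] shift(target axes) [0.0211 0.     0.019 ]
```

Next, down in about 2 mm steps until contact. A step of 0.0035 on x and z is 2 mm.

```bash
for i in 1; do :; done
python3 -m creep '[[0.007,0,0.007,0,0,0],[0,0,0,0,0,0],[0,0,0,0,0,0]]'
python3 -m creep '[[0.0035,0,0.0035,0,0,0],[0,0,0,0,0,0],[0,0,0,0,0,0]]'
python3 -m creep '[[0.0035,0,0.0035,0,0,0],[0,0,0,0,0,0],[0,0,0,0,0,0]]'
```

```text
clock: 14.13
position: [0.5345, -0.0206, 0.0767]
ee_rot: [1.44, 1.971, -0.597]
force: [0.0, 0.6, -0.8]
width: 0.596
gripper_force: 35.0
clock: 14.38
position: [0.5344, -0.0206, 0.0746]
ee_rot: [1.44, 1.971, -0.597]
force: [-0.4, 0.2, -1.9]
width: 0.594
gripper_force: 35.0
clock: 14.63
position: [0.5344, -0.0207, 0.0725]
ee_rot: [1.44, 1.971, -0.598]
force: [-1.5, 0.6, -1.6]
width: 0.59
gripper_force: 35.0
```

```bash
python3 -m creep '[[0.0028,0,0.0028,0,0,0],[0,0,0,0,0,0],[0,0,0,0,0,0]]'
python3 -m creep '[[0.0028,0,0.0028,0,0,0],[0,0,0,0,0,0],[0,0,0,0,0,0]]'
```

```text
clock: 14.88
position: [0.5344, -0.0207, 0.071]
ee_rot: [1.44, 1.971, -0.598]
force: [0.3, -0.3, -1.3]
width: 0.59
gripper_force: 35.0
clock: 15.13
position: [0.5345, -0.0207, 0.0698]
ee_rot: [1.44, 1.97, -0.598]
force: [-1.2, 0.8, 4.1]
width: 0.59
gripper_force: 35.0
```

Contact came at a grip height of 0.083, which matches the expected 0.082. Releasing.

```bash
python3 -m creep '[[0,0,0,0,0,0],[0,0,0,0,0,0],[0,0,0,0,0,0],[0,0,0,0,0,0]]' 0.2 3
python3 -m creep '[[0,0,0,0,0,0],[0,0,0,0,0,0],[0,0,0,0,0,0],[0,0,0,0,0,0],[0,0,0,0,0,0],[0,0,0,0,0,0],[0,0,0,0,0,0],[0,0,0,0,0,0],[0,0,0,0,0,0]]' -1
python3 - <<'E'
from h import *
y,z=yz(10); go(np.array([.530,-.0075,.082]),z,y)
E
```

```text
clock: 15.47
position: [0.5344, -0.0208, 0.0695]
ee_rot: [1.44, 1.971, -0.598]
force: [-1.3, -0.0, 3.8]
width: 0.594
gripper_force: 3.0
clock: 16.22
position: [0.5344, -0.0207, 0.0694]
ee_rot: [1.44, 1.971, -0.598]
force: [-0.0, -0.9, -1.1]
width: 1.0
gripper_force: 0.0
t 16.2167 tcp [ 0.5344 -0.0207  0.0694] grip [ 0.5304 -0.008   0.0827] q [-0.4   0.65 -0.23  2.07  1.06  1.08 -1.13] F [-0.  -0.9 -1.1] 1.00035316439052 0.0
turn [0.0009 0.0002 0.0012] shift(now axes) [ 0.0023 -0.0007  0.0003] shift(target axes) [ 0.0023 -0.0007  0.0003]
```

```bash
python3 -m creep '[[0,0,-0.015,0,0,0],[0,0,-0.02,0,0,0],[0,0,-0.03,0,0,0],[0,0,-0.04,0,0,0],[0,0,-0.05,0,0,0],[0,0,-0.06,0,0,0],[0,0,-0.06,0,0,0],[0,0,-0.06,0,0,0],[0,0,-0.06,0,0,0],[0,0,0,0,0,0],[0,0,0,0,0,0]]'
python3 - <<'E'
from h import *
y=np.array([.937,-.350,0]); go(np.array([.5312,-.2638,.18]),-ez,y)
snap('top','t6'); snap('side','s6')
for t,b in(('t6',(290,200,350,290)),('s6',(300,200,370,300))):
    x0,y0,x1,y1=b; f=cv2.imread(f'pics/{t}.png')[y0:y1,x0:x1]; h=cv2.cvtColor(f,cv2.COLOR_BGR2HSV)
    m=((h[...,0]>18)&(h[...,0]<28)&(h[...,1]>120)&(h[...,2]>100)).astype(np.uint8)
    n,l,s,c=cv2.connectedComponentsWithStats(m); print(t,[(s[i]+[x0,y0,0,0,0],c[i]+[x0,y0]) for i in range(1,n) if s[i][4]>60])
th=np.linspace(0,2*np.pi,90); C=np.c_[np.cos(th),np.sin(th),0*th]*.028
for t in('t6','s6'):
    q=proj(t,np.array([.529,-.0066,.107])+C); q2=proj(t,np.array([.529,-.0066,.022])+C); print(t,'exp top',q.min(0),q.max(0),'exp rim',q2.min(0),q2.max(0))
E
```

```text
clock: 17.13
position: [0.5006, 0.0879, 0.1822]
ee_rot: [1.439, 1.973, -0.593]
force: [0.3, -0.5, -0.1]
width: 0.998
gripper_force: 0.0
t 17.1333 tcp [0.5006 0.0879 0.1822] grip [0.4965 0.1005 0.1955] q [-0.54  0.5  -0.32  1.93  0.83  1.35 -1.  ] F [ 0.3 -0.5 -0.1] 0.9979534729871702 0.0
turn [0.1258 0.3597 0.3021] shift(now axes) [-0.5725 -0.1963  0.6444] shift(target axes) [-0.7969  0.3793  0.0524]
t6 [(array([314, 232,  22,  24, 407]), array([324.34643735, 242.88697789]))]
s6 [(array([351, 208,  12,  12,  80]), array([356.9125, 214.525 ])), (array([325, 251,  21,  23, 409]), array([335.22493888, 261.14425428]))]
t6 exp top [313.77400118 231.29255027] [336.3695187  253.67808565] exp rim [313.98981611 236.27373644] [335.38425728 257.49090825]
s6 exp top [324.42505512 234.76575968] [346.29284795 247.88916945] exp rim [325.17143807 260.14202364] [346.21127236 273.59780061]
```

Both masks match the predicted seated cup to within 1 px (top 314–336 × 232–256, side 325–346 down to 274), so it is seated. On to the gate.

```bash
python3 -m creep '[[0,0,0,0.0126,0.036,0.0302],[0,0,0,0.0126,0.036,0.0302],[0,0,0,0.0126,0.036,0.0302],[0,0,0,0.0126,0.036,0.0302],[0,0,0,0.0126,0.036,0.0302],[0,0,0,0.0126,0.036,0.0302],[0,0,0,0.0126,0.036,0.0302],[0,0,0,0.0126,0.036,0.0302],[0,0,0,0.0126,0.036,0.0302],[0,0,0,0.0126,0.036,0.0302],[0,0,-0.05,0,0,0],[0,0,-0.05,0,0,0],[0,0,0,0,0,0]]'
python3 -m creep '[[-0.05,0.024,0,0,0,0],[-0.075,0.036,0,0,0,0],[-0.075,0.036,0,0,0,0],[-0.075,0.036,0,0,0,0],[-0.075,0.036,0,0,0,0],[-0.075,0.036,0,0,0,0],[-0.075,0.036,0,0,0,0],[-0.075,0.036,0,0,0,0],[-0.075,0.036,0,0,0,0],[-0.075,0.036,0,0,0,0],[-0.06,0.028,0,0,0,0],[0,0,0,0,0,0],[0,0,0,0,0,0]]' 0.2
python3 - <<'E'
from h import *
y=np.array([.937,-.350,0]); go(np.array([.5312,-.2638,.064]),-ez,y)
E
```

```text
clock: 18.32
position: [0.5018, 0.0845, 0.2234]
ee_rot: [2.585, 1.783, -0.0]
force: [-0.1, 0.2, 0.7]
width: 0.998
gripper_force: 0.0
clock: 19.4
position: [0.5293, -0.2633, 0.22]
ee_rot: [-2.586, -1.781, 0.008]
force: [-0.1, 1.1, -0.3]
width: 0.402
gripper_force: 0.0
t 19.4 tcp [ 0.5293 -0.2633  0.22  ] grip [ 0.5293 -0.2632  0.2388] q [ 0.5   0.4  -0.19  1.65  0.09  1.1  -0.07] F [-0.1  1.1 -0.3] 0.4024403962336505 0.0
turn [-0.0019  0.0015 -0.0034] shift(now axes) [0.0019 0.0067 0.4371] shift(target axes) [4.000e-04 5.000e-03 4.371e-01]
```

```bash
python3 -m creep '[[0.001,0.006,0,-0.0019,0.0015,-0.0034],[0,0,0.04,0,0,0],[0,0,0.06,0,0,0],[0,0,0.06,0,0,0],[0,0,0.06,0,0,0],[0,0,0.06,0,0,0],[0,0,0.03,0,0,0],[0,0,0,0,0,0],[0,0,0,0,0,0]]'
python3 -m creep '[[0,0,0.02,0,0,0],[0,0,0.02,0,0,0],[0,0,0.02,0,0,0],[0,0,0.02,0,0,0],[0,0,0.02,0,0,0],[0,0,0.02,0,0,0],[0,0,0,0,0,0],[0,0,0,0,0,0]]'
python3 - <<'E'
from h import *
y=np.array([.937,-.350,0]); go(np.array([.5312,-.2638,.064]),-ez,y)
E
```

```text
clock: 20.15
position: [0.5335, -0.2605, 0.0977]
ee_rot: [2.575, 1.798, 0.003]
force: [-0.0, 0.3, -0.0]
width: 0.399
gripper_force: 0.0
clock: 20.82
position: [0.5332, -0.2613, 0.049]
ee_rot: [2.576, 1.797, 0.002]
force: [-0.2, 0.2, 0.7]
width: 0.398
gripper_force: 0.0
t 20.8167 tcp [ 0.5332 -0.2613  0.049 ] grip [ 0.5332 -0.2613  0.0678] q [ 0.49  0.59 -0.17  1.82  0.14  0.74 -0.11] F [-0.2  0.2  0.7] 0.3981014710650683 0.0
turn [ 0.0007 -0.0004  0.0022] shift(now axes) [-0.0077 -0.0026  0.0095] shift(target axes) [-0.0077 -0.0025  0.0096]
```

Down beside the grip with no contact. Small correction, then close.

```bash
python3 -m creep '[[-0.0077,-0.0025,0.009,0,0,0.002],[0,0,0,0,0,0],[0,0,0,0,0,0],[0,0,0,0,0,0]]'
python3 -m creep '[[0,0,0,0,0,0],[0,0,0,0,0,0],[0,0,0,0,0,0],[0,0,0,0,0,0],[0,0,0,0,0,0],[0,0,0,0,0,0],[0,0,0,0,0,0],[0,0,0,0,0,0],[0,0,0,0,0,0],[0,0,0,0,0,0]]' 1 30
python3 - <<'E'
from h import *
y=np.array([.937,-.350,0]); o=arm.observe(); go(np.array([.5312,-.2638,.064]),-ez,y); print(o['force']@y)
E
```

```text
clock: 21.15
position: [0.5317, -0.2641, 0.0463]
ee_rot: [2.579, 1.79, 0.004]
force: [0.0, -1.2, -0.6]
width: 0.4
gripper_force: 0.0
clock: 21.98
position: [0.532, -0.264, 0.0462]
ee_rot: [2.579, 1.79, 0.004]
force: [4.0, -1.5, -0.3]
width: 0.174
gripper_force: 30.0
t 21.9833 tcp [ 0.532  -0.264   0.0462] grip [ 0.5319 -0.264   0.065 ] q [ 0.49  0.59 -0.17  1.82  0.14  0.73 -0.11] F [ 4.  -1.5 -0.3] 0.17367627788860873 30.001762211322784
turn [ 0.0016 -0.0004  0.0002] shift(now axes) [-0.0002 -0.002   0.0025] shift(target axes) [-0.0002 -0.002   0.0026]
4.30103817754333
```

```bash
python3 -m creep '[[0,-0.008,0,0,0,0],[0,-0.012,0,0,0,0],[0,-0.012,0,0,0,0],[0,-0.012,0,0,0,0],[0,-0.012,0,0,0,0],[0,-0.012,0,0,0,0],[0,-0.012,0,0,0,0],[0,-0.006,0,0,0,0],[0,0,0,0,0,0],[0,0,0,0,0,0],[0,0,0,0,0,0],[0,0,0,0,0,0]]'
python3 - <<'E'
from h import *
ax=np.array([.937,-.350,0]); o=arm.observe(); p=np.array(o['position']); print('moved',(np.array([.532,-.264,.0462])-p)@ax,'perp',(p-[.532,-.264,.0462])@[.35,.937,0],'F',o['force']@ax,o['gripper_force'],o['width'])
snap('top','t7'); snap('side','s7')
out=[]
for t,b in(('t7',(380,190,460,290)),('s7',(300,170,400,250))):
    x0,y0,x1,y1=b; f=cv2.imread(f'pics/{t}.png')[y0:y1,x0:x1]; out.append(cv2.resize(f,(400,500) if t=='t7' else (400,320),interpolation=cv2.INTER_CUBIC))
out[1]=cv2.copyMakeBorder(out[1],0,180,0,0,cv2.BORDER_CONSTANT)
cv2.imwrite('pics/c7.png',np.hstack(out))
E
```

```text
clock: 22.98
position: [0.5004, -0.2523, 0.0463]
ee_rot: [2.578, 1.79, 0.005]
force: [6.8, -2.8, -3.4]
width: 0.171
gripper_force: 30.0
moved 0.03367712948788409 perp -0.00010176719234104327 F 7.310709822014833 30.005260705947876 0.17060846701680543
```

View pics/c7.png

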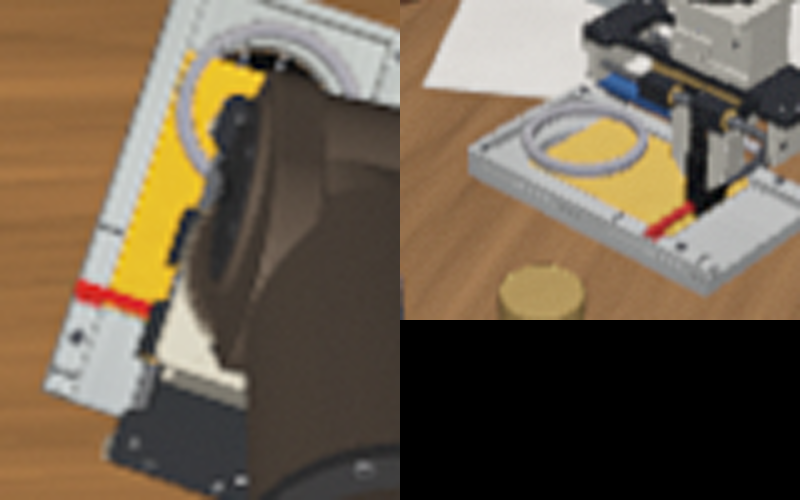

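The pointer in the top half is at (90,293) and the half mark belongs at (90,301). That puts the opening at about 35 mm, consistent with 33.7 mm moved. I'll draw 4.5 mm more.

```bash
python3 -m creep '[[0,-0.006,0,0,0,0],[0,-0.006,0,0,0,0],[0,0,0,0,0,0],[0,0,0,0,0,0],[0,0,0,0,0,0],[0,0,0,0,0,0],[0,0,0,0,0,0],[0,0,0,0,0,0],[0,0,0,0,0,0],[0,0,0,0,0,0],[0,0,0,0,0,0],[0,0,0,0,0,0],[0,0,0,0,0,0],[0,0,0,0,0,0]]'
python3 - <<'E'
from h import *
ax=np.array([.937,-.350,0]); o=arm.observe(); p=np.array(o['position']); print('moved',(np.array([.532,-.264,.0462])-p)@ax,'F',o['force']@ax,o['gripper_force'],o['width'])
snap('top','t8'); snap('side','s8')
def red(t,b):
    x0,y0,x1,y1=b; h=cv2.cvtColor(cv2.imread(f'pics/{t}.png')[y0:y1,x0:x1],cv2.COLOR_BGR2HSV)
    m=((h[...,0]<8)|(h[...,0]>172))&(h[...,1]>140)&(h[...,2]>120); v,u_=np.nonzero(m); return np.c_[u_+x0,v+y0]
for t in('t0','t7','t8'):
    q=red(t,(392,225,405,262)); W=w(t,q,.030)-[.5603,-.2747,0]; s=W@ax
    lat=W@[.35,.937,0]; print(t,len(q),'gate-x of red px, sorted',np.sort(s.round(4))[:40])
E
```

```text
clock: 24.25
position: [0.4961, -0.2507, 0.0462]
ee_rot: [2.578, 1.79, 0.006]
force: [7.2, -2.0, -3.4]
width: 0.171
gripper_force: 30.0
moved 0.0382814877698023 F 7.489857648691638 30.006366670131683 0.17119508342439546
t0 17 gate-x of red px, sorted [-0.0691 -0.0684 -0.0683 -0.0315 -0.0308 -0.0307 -0.0299 -0.0299 -0.0291
 -0.029  -0.0283 -0.0282 -0.0274 -0.0274 -0.0266 -0.0265 -0.0257]
t7 29 gate-x of red px, sorted [-0.0691 -0.0684 -0.0683 -0.0675 -0.0667 -0.0667 -0.0665 -0.0659 -0.0658
 -0.065  -0.0649 -0.0649 -0.0642 -0.0642 -0.0641 -0.064  -0.0634 -0.0633
 -0.0632 -0.0625 -0.0624 -0.0624 -0.0617 -0.0617 -0.0616 -0.0615 -0.0609
 -0.0608 -0.0607]
t8 26 gate-x of red px, sorted [-0.0709 -0.0708 -0.0701 -0.07   -0.0699 -0.0698 -0.0692 -0.0691 -0.0691
 -0.069  -0.0684 -0.0683 -0.0682 -0.0675 -0.0674 -0.0674 -0.0667 -0.0667
 -0.0666 -0.0665 -0.0659 -0.0658 -0.0657 -0.065  -0.0649 -0.0649]
```

The pointer averages gate-x −0.068 and the half mark −0.0686, so the opening is about 39 mm, held steady. Handing in.

```bash
python3 -c "from cell import arm; print(arm.sign_off())"
```

```text
the job is handed in; nothing more can be done
None
```

The brass cup stands mouth down on the free peg and is released, the gate is held at about 39 mm (half is 40 mm), and the job is handed in; the hand-in gave no verdict.

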